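Clip a hanging sample tin onto the display stand's loop

ROBOT

A 6-joint arm with a two-finger parallel gripper is mounted at the origin on a cart in front of the work surface, level with it; the furniture and walls round the work are solid. World frame = base frame: x ahead of the robot, y to its left, z up, the work surface at z = 0. Lengths are in m, angles in degrees, forces in N, time in s.
With the tool pointing down it reaches from about 0.325 to 0.775 m from the base axis. Payload 5.5 kg.
Tool frame: the origin (TCP) lies at the centre of the arm's flange, where the gripper is bolted on; the fingertips stand 182 mm ahead of it and the grasp point (between the pads) lies 163 mm ahead of it; z points along the fingers, y is the direction in which the jaws open and shut (so a half turn about z gives the same grasp; the last joint's range is limited). The gripper opens to 88 mm and grips with 3 to 60 N. Pads are 20 mm wide; open, the fingers measure 115 mm over their backs; the gripper's body (75 mm by 178 mm) begins 61 mm behind the grasp point.
Start: joints at [60.407, 5.22, 70.514, -0, 104.267, -3.249], TCP at [0.266, 0.538, 0.405] pointing down, gripper open.
Joint ranges: [-164.24, 164.24], [-49.07, 125.15], [9.68, 141.18], [-86.29, 266.29], [3.28, 154.24], [-151.56, 151.56]. Speed limits (degrees/s): [147.25, 147.25, 172.46, 180, 180, 180].

INTERFACE

Orientations are given as [roll, pitch, yaw] about the fixed x, y, z axes, in that order (R = Rz(yaw) Ry(pitch) Rx(roll)).
In Python, from station import r gives the robot as it stands. The module is installed in compiled form; this text tells all that it offers. Calls block until the motion is done:
- r.reach(position, orientation): joint-space move of the TCP to a pose.
- r.servo_line(position, rotation=None, speed=0.15): straight line of the TCP; rotation=None keeps the orientation; speed is the mean speed in m/s.
- r.move_joints(angles): joint-space move.
- r.let_go() and r.grab(squeeze=None): open the fingers fully, or close them until they stop; squeeze is the grip in N (None keeps the last).
- r.wait(seconds).
- r.inverse_kinematics(position, orientation): joint angles nearest the present ones, or None.
- r.sense(): the state.
- r.snapshot(name): name is "scene" or "top" or "wrist"; returns a dict with "frame" (400x640x3 uint8, red, green, blue), "fx", "fy", "cx", "cy" (pixels), "R" (3x3) and "t" (3): a world point X has camera coordinates R X + t. Camera axes: x right, y down, z forward; pixel columns grow to the right and rows downward; lengths in m; the calibration is good to about 2 mm. A picture is of the moment at which its call begins. There is no depth.
A pose or a line that the arm cannot do raises r.IKError and nothing moves.
- r.hand_in(): hands the job in, once; it reports no verdict.
The state is a dict: "clock": time; "joints": joint angles; "joint_vel": joint speeds; "joint_torque": joint torques, N m; "tcp_pos": TCP position; "orientation": TCP orientation; "contact_force": force on the tool from outside, world axes, zero at the start; "torque": the same for the moment, N m; "opening": finger opening in m.
Only numpy, scipy, OpenCV 4.12 (cv2) and the standard library are available. Lean on these libraries where they do the work, as an engineer would, in place of code of your own. Each camera call takes 0.05 s, during which the arm holds its last target.

TASK

Pick up the sample tin by the red tab on its snap hook, press the hook's sprung gate gently against the front bar of the display stand's white loop until the bar slips past and the gate snaps shut behind it, then lower the hook so that the tin hangs freely and still from the loop. Never force the hook hard against the loop, and leave the jar, the gift box and the ribbon reel where they are.

Things in the scene. Friction and masses are not known exactly. Their poses are not given: they have to be found in the camera images.
- grip_tab (a point): Centre of the red grip tab (24 along x, 14 along y, 34 mm high) on top of the snap hook, 148 mm above the tin's underside. Ochre tin (65 mm across, 36 high) and steel hook are one rigid loose piece, 0.14 to 0.3 kg, that starts upright on the counter. Axes: x horizontally out through the gate, z up. Hanging right, this point is 213 mm above the counter.
- bow_top (a point): Inside top of the hook's bow, 35 mm straight below the tab's centre, where the loop's bar bears when the tin hangs. Hook: 8 mm round bar in the tab's x-z plane. Clear space inside from the gate (19 mm along +x of this point) to the spine (13 mm along -x).
- gate_spot (a point): On the shut gate's axis, the best place to meet the bar: 19 mm along x and 60 mm below the tab's centre. The bar must meet the gate from 5 mm below to 3 mm above this point; higher it hits the nose, whose lower end is 7 mm above. The bar is past the gate when its axis lies 22 to 25 mm inside this point, and hits the spine at 29 mm.
- gate (a joint): Brass gate, a 6 mm rod closing the hook's mouth, hinged at its lower end (22 mm below gate_spot), free end 6 mm above gate_spot. Angle in rad: 0 shut, to 1.25 swung inward; never outward. A spring shuts it: 0.06 N m at 0, 0.2 N m at 1 rad, so the bar pushes back with 3 to 8 N; the push fades as the bar rides over the free end, and 1 to 3 mm on the gate snaps shut.
- stand: Fixed display stand: wooden foot (12 mm high), brass post 175 mm high; origin at the post's foot on the counter. z up; the sleeve and white steel loop stick out level along -x, so the hook is pushed along +x with its own x along the stand's x. When the tin hangs right, its tab is over the loop's front bar, in the stand's middle plane y = 0.
- sleeve_end (a point): End of the level brass sleeve, 46 mm from the post along -x, 175 mm high. The loop beyond it is a flat level frame of 6 mm rod, 48 mm long, 48 wide, open inside. Its front bar runs along the stand's y, axis 175 mm high. Its stem is a stiff sliding fit, set anew each time: the bar's axis is 54 to 114 mm beyond this point, not reported: feel for it or look.
- jar: Jam jar with a white lid, 62 mm across, 82 mm high, bystander; origin under its centre.
- gift: Cream gift box with a red bow, 66 x 68 x 69 mm, bystander; origin under its centre.
- reel: Reel of red ribbon lying flat, 78 x 88 x 26 mm, bystander; origin under its middle.
There are look-alikes about, which are no part of the job. Leave any black or pink look-alike of the part that bears grip_tab alone.

How it is judged:
By the outcome, as a careful person would: the job done as asked, in the order asked, and still so for the second after the job is handed in, with the robot touching nothing.
It also fails if it takes over 64 s, if anything falls off the work surface, if the arm or the gripper's body presses on something with over 40 N, if the wrist force passes 120 N, or if a joint passes its speed limit or range.

## Working session

There is one attempt and no reset: what is moved stays moved. The work goes in short steps, each a Python script; the robot and the scene stay as the last script left them, time stands still between calls to the robot, and variables do not carry over. Pictures are saved under pics/ and viewed, and the job is handed in when it is done.

```bash
mkdir -p pics; ls
cat > h.py <<'E'
import numpy as np, cv2
from station import r
np.set_printoptions(precision=4,suppress=True)
def snap(name,fn):
    s=r.snapshot(name); cv2.imwrite('pics/'+fn+'.png',s['frame'][:,:,::-1]); np.save('pics/'+fn+'.npy',s,allow_pickle=True); return s
def load(fn): return np.load('pics/'+fn+'.npy',allow_pickle=True).item()
def ray(s,u,v):
    R=np.array(s['R']);t=np.array(s['t']); c=-R.T@t
    d=R.T@np.array([(u-s['cx'])/s['fx'],(v-s['cy'])/s['fy'],1.]); return c,d/np.linalg.norm(d)
def atz(s,u,v,z):
    c,d=ray(s,u,v); return c+d*(z-c[2])/d[2]
def proj(s,X):
    p=np.array(s['R'])@np.array(X)+np.array(s['t']); return np.array([s['fx']*p[0]/p[2]+s['cx'],s['fy']*p[1]/p[2]+s['cy']])
def tri(obs):
    A=np.zeros((3,3));b=np.zeros(3)
    for s,u,v in obs:
        c,d=ray(s,u,v);P=np.eye(3)-np.outer(d,d);A+=P;b+=P@c
    X=np.linalg.solve(A,b); return X,[proj(s,X)-np.array([u,v]) for s,u,v in obs]
def crop(fn,u0,v0,u1,v1,k,out):
    im=cv2.imread('pics/'+fn+'.png')[v0:v1,u0:u1]; cv2.imwrite('pics/'+out+'.png',cv2.resize(im,None,fx=k,fy=k,interpolation=cv2.INTER_CUBIC))
E
python3 - <<'E'
from h import *
for n in ['scene','top','wrist']:
    s=snap(n,n+'0'); print(n,s['fx'],s['cx'],s['cy'],-np.array(s['R']).T@np.array(s['t']), np.array(s['R'])[2])
print(r.sense())
E
```

```text
pics
scene 400.53852072759196 318.08162162066435 199.91240791910587 [-0.1255 -0.6883  0.6239] [ 0.6298  0.6038 -0.4886]
top 393.0272669562015 322.9296852017072 197.8887128802507 [ 0.3121 -0.0531  1.1604] [ 0.2315  0.0212 -0.9726]
wrist 290.4981672341114 317.9660855362227 198.37108460651308 [0.1914 0.5752 0.3847] [ 0.2717 -0.1359 -0.9527]
{'clock': 0.15, 'joints': array([ 60.4067,   5.2534,  70.5651,   0.0012, 104.2653,  -3.2492]), 'joint_vel': array([-0.0354, -0.0985, -0.1605,  0.0712, -0.0419,  0.0335]), 'joint_torque': array([  0.001 , -44.7043, -40.6912,   0.0698,   0.0274,  -0.0001]), 'tcp_pos': array([0.2663, 0.5377, 0.4038]), 'orientation': array([-179.9165,   -0.0059,  153.6561]), 'contact_force': array([-0.0144,  0.1204,  0.1443]), 'torque': array([-0.0433,  0.0372,  0.0185]), 'opening': 0.08781597232644475}
```

View pics/scene0.png

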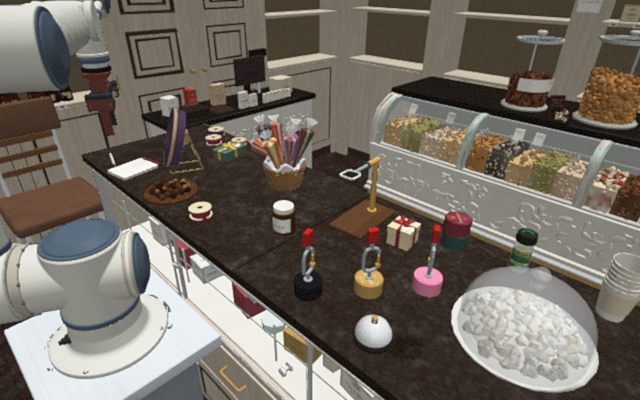

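View pics/top0.png

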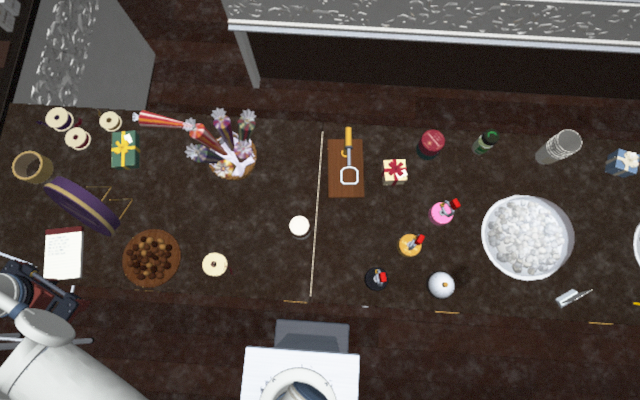

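View pics/wrist0.png

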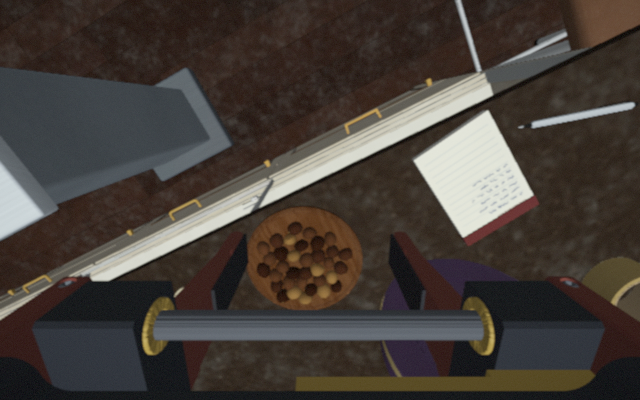

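The three tins in the scene view are black (307,285), ochre (369,283) and pink (428,281). The ochre one fits the description. I'll enlarge it and the stand.

Run:
```python
from h import *
crop('scene0',320,140,460,310,4.5,'c1'); crop('top0',300,120,480,300,3.3,'c2');
```

```text
(no output)
```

View pics/c1.png

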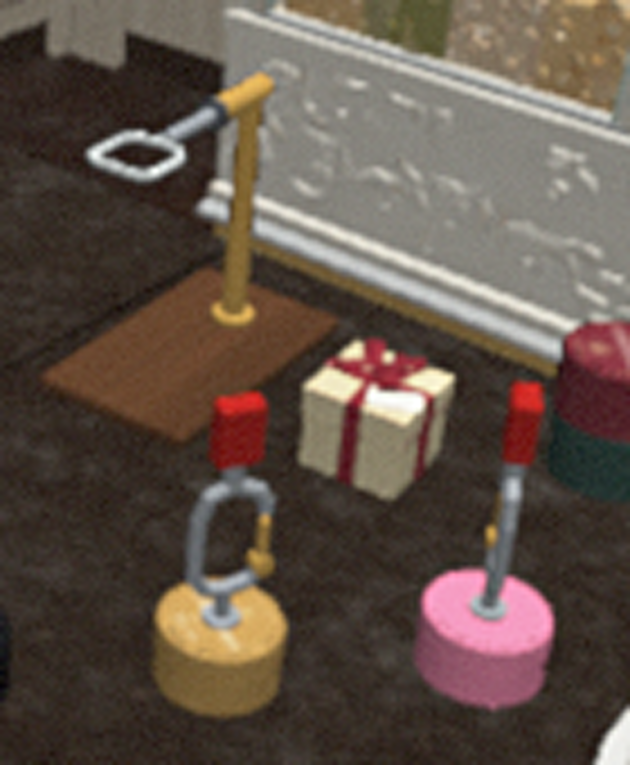

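View pics/c2.png

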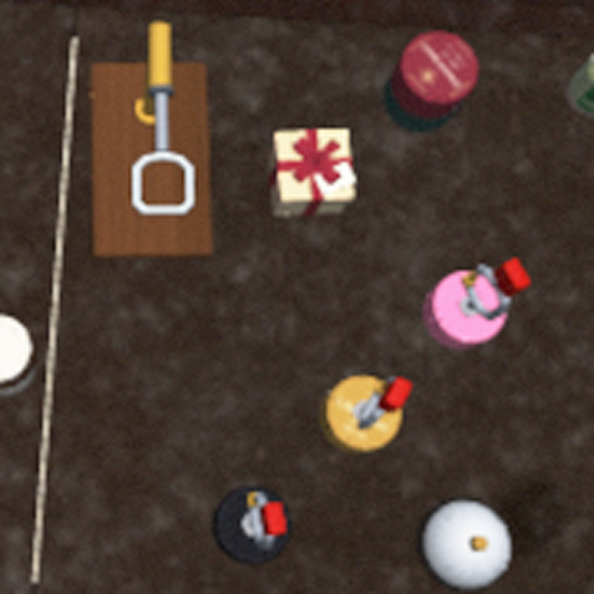

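Run:
```python
from h import *
s=load('scene0');t=load('top0')
S=lambda u,v:(s,320+u/4.5-.4,140+v/4.5-.4)
T=lambda u,v:(t,300+u/3.3-.35,120+v/3.3-.35)
print('tab',tri([S(240,430),T(396,393)]))
print('tab z',atz(*T(396,393),.155))
print('tin top',atz(*T(363,411),.036))
for n,u,v in [('bar',164,210),('sleeve end',159,90),('post end',160,25),('barL',137,203),('barR',190,206),('rearL',140,158),('rearR',188,158)]:
    print(n,atz(*T(u,v),.175))
for n,u,v in [('front corner',92,154),('c2',185,153),('',137,180),('',135,133),('sleeve',215,108),('postend',262,85)]:
    print('sc',n,atz(*S(u,v),.175))
for n,u,v in [('foot',94,62),('',207,64),('',95,255),('',213,252)]: print(n,atz(*T(u,v),.012))
print('jar',atz(*T(0,350),.082),'gift',atz(*T(313,160),.069),'blacktab',atz(*T(276,518),.148),'pinktab',atz(*T(515,272),.148), 'line',atz(*T(75,40),0),atz(*T(36,580),0))
```

```text
tab (array([ 0.4614, -0.2874,  0.1475]), [array([ 0.1614, -0.0351]), array([-0.1014,  0.089 ])])
tab z [ 0.4606 -0.2859  0.155 ]
tin top [ 0.4605 -0.2851  0.036 ]
bar [ 0.5901 -0.0975  0.175 ]
sleeve end [ 0.6901 -0.0882  0.175 ]
post end [ 0.7463 -0.086   0.175 ]
barL [ 0.5944 -0.0759  0.175 ]
barR [ 0.5948 -0.1178  0.175 ]
rearL [ 0.6317 -0.0762  0.175 ]
rearR [ 0.6343 -0.1143  0.175 ]
sc front corner [ 0.5931 -0.0774  0.175 ]
sc c2 [ 0.6324 -0.1145  0.175 ]
sc  [ 0.5857 -0.1176  0.175 ]
sc  [ 0.6329 -0.0763  0.175 ]
sc sleeve [ 0.6953 -0.0873  0.175 ]
sc postend [ 0.7443 -0.0863  0.175 ]
foot [ 0.7765 -0.0313  0.012 ]
 [ 0.7816 -0.1378  0.012 ]
 [ 0.5895 -0.0444  0.012 ]
 [ 0.5995 -0.1514  0.012 ]
jar [0.4852 0.0294 0.082 ] gift [ 0.6744 -0.2307  0.069 ] blacktab [ 0.3593 -0.1971  0.148 ] pinktab [ 0.5652 -0.3811  0.148 ] line [ 0.8026 -0.0114  0.    ] [ 0.2992 -0.0121  0.    ]
```

Run:
```python
from h import *
crop('scene0',350,215,400,305,8,'c3'); crop('top0',390,220,440,270,12,'c4')
a=cv2.imread('pics/c3.png');b=cv2.imread('pics/c4.png')
a=cv2.resize(a,(333,600)); b=b[:,:440]
cv2.imwrite('pics/c5.png',np.hstack([a,b]))
```

```text
(no output)
```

View pics/c5.png

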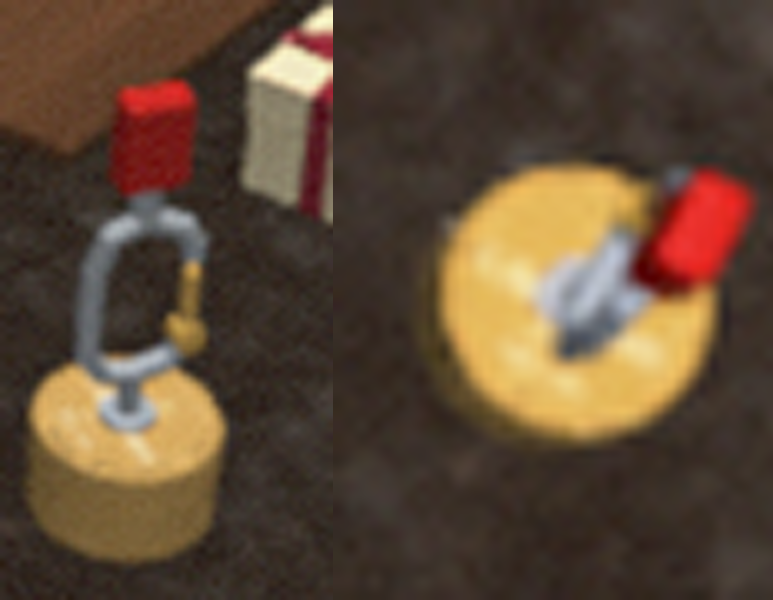

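Run:
```python
from h import *
r.reach([0.461,-0.287,0.44],[180,0,-29]); st=r.sense(); print(st['clock'],st['joints'],st['tcp_pos'],st['orientation'],st['contact_force'])
s=snap('wrist','w1'); snap('scene','s1')
for p in [(0.461,-0.287,.165),(.461,-.287,.036),(.461,-.287,.088)]: print(proj(s,p))
```

```text
3.125 [-35.4265  -2.9927  75.2395   0.0097 107.7594  83.4991] [ 0.4614 -0.2864  0.44  ] [-179.9901    0.005   -28.9226] [ 0.0664 -0.2221  0.4735]
[319.1252 201.0906]
[318.7991 171.3236]
[318.9024 180.7542]
```

View pics/w1.png

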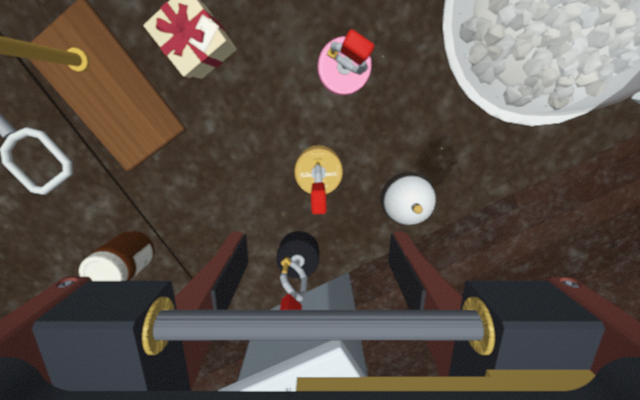

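Run:
```python
from h import *
crop('w1',285,140,355,220,7.5,'c6')
```

```text
(no output)
```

View pics/c6.png

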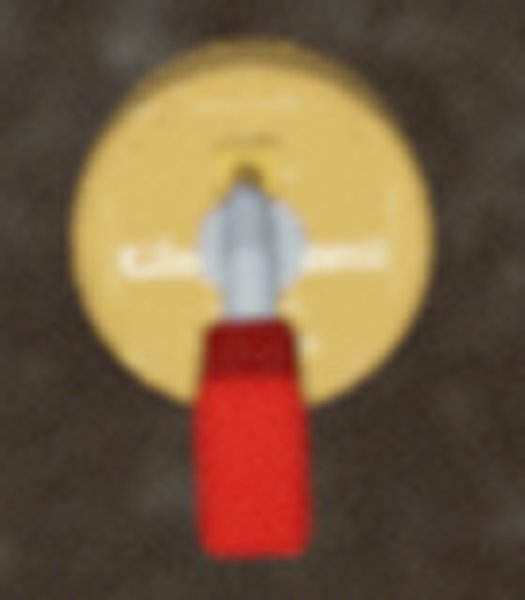

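Run:
```python
from h import *
s=load('w1'); p=atz(s,319,202.5,.165); print(p, atz(s,285+253/7.5,140+235/7.5,.036))
x,y=p[:2]*.6+np.array([.461,-.2862])*.4
r.servo_line([x,y,0.313],speed=0.2)
st=r.sense(); print(st['clock'],st['tcp_pos'],st['contact_force'])
snap('wrist','w2')
r.grab(45)
st=r.sense(); print(st['clock'],st['tcp_pos'],st['opening'],st['contact_force'],st['torque'])
```

```text
[ 0.4598 -0.2862  0.165 ] [ 0.461  -0.2869  0.036 ]
4.0083 [ 0.4606 -0.2863  0.3145] [0.059  0.0017 1.1596]
5.1833 [ 0.4603 -0.2862  0.3129] 0.01390430927933213 [ 1.3307 -0.3133  0.3727] [0.0589 0.1669 0.0361]
```

View pics/w2.png

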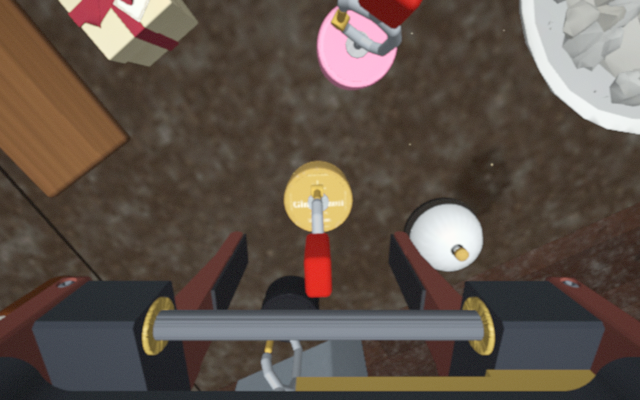

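The tab is held (opening 13.9 mm). Next I lift, turn to the stand's yaw (about 4.1°) and stop roughly 45 mm short of the bar to look.

Run:
```python
from h import *
st=r.sense();p=st['tcp_pos']
r.servo_line([0.4603,-.2862,0.42],speed=0.12)
st=r.sense();print(st['clock'],st['tcp_pos'],st['contact_force'],st['torque'],st['opening'])
u=np.array([np.cos(np.radians(4.1)),np.sin(np.radians(4.1))])
bar=np.array([.592,-.0967])
q=bar-.060*u
r.servo_line([*q,0.402],[180,0,4.1],speed=0.12)
r.wait(.3)
st=r.sense();print(st['clock'],st['tcp_pos'],st['orientation'],st['contact_force'],st['torque'],st['opening'],st['joints'])
for n in ['scene','top','wrist']: snap(n,n+'3')
crop('scene3',300,130,440,270,4,'c7'); crop('top3',310,110,420,210,6,'c8')
```

```text
6.225 [ 0.4603 -0.2862  0.4188] [ 0.0327 -0.1831 -1.7391] [ 0.0468  0.2116 -0.0087] 0.013894428208637904
8.3333 [ 0.5321 -0.1012  0.402 ] [179.9965  -0.0008   4.0745] [ 0.0122  0.4489 -1.794 ] [-0.0114  0.1706  0.0489] 0.01369369420729831 [-14.3694  -3.8211  79.8941  -0.0031 103.9252  71.5553]
```

View pics/c7.png

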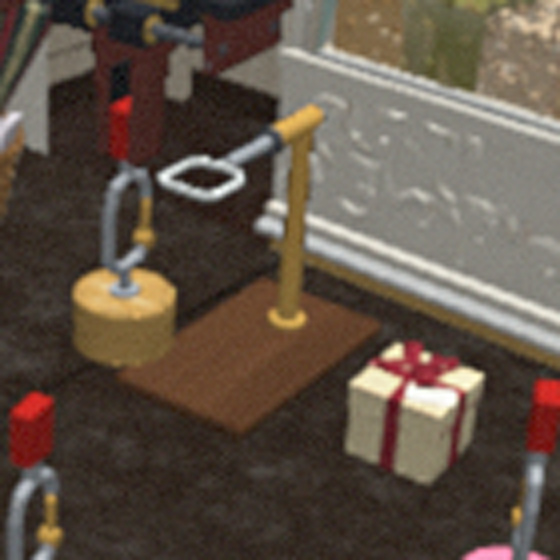

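View pics/wrist3.png

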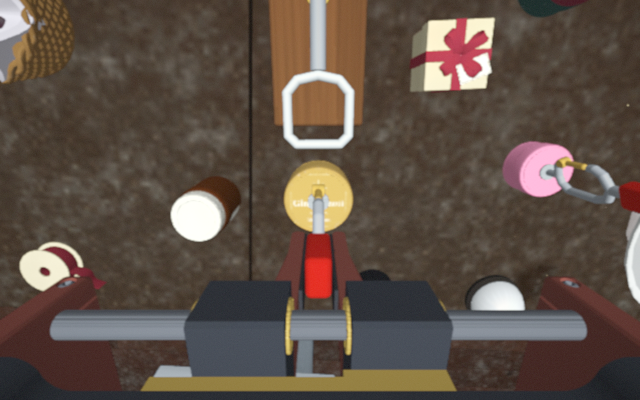

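View pics/c8.png

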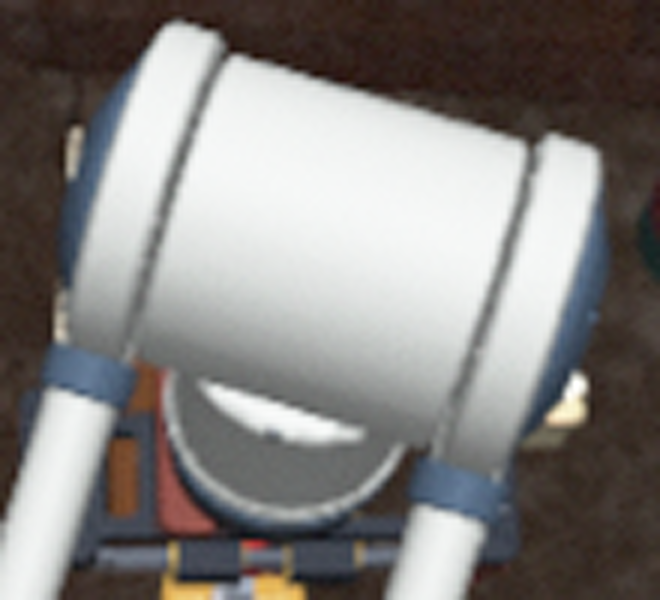

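Run:
```python
from h import *
crop('wrist3',260,60,380,240,4,'c9')
s=load('wrist3')
print(atz(s,318,144.5,.175),atz(s,290,144.5,.175),atz(s,346,144.5,.175))
st=r.sense();print(st['tcp_pos'])
```

```text
[ 0.5901 -0.0968  0.175 ] [ 0.5887 -0.077   0.175 ] [ 0.5915 -0.1166  0.175 ]
[ 0.5321 -0.1011  0.402 ]
```

View pics/c9.png

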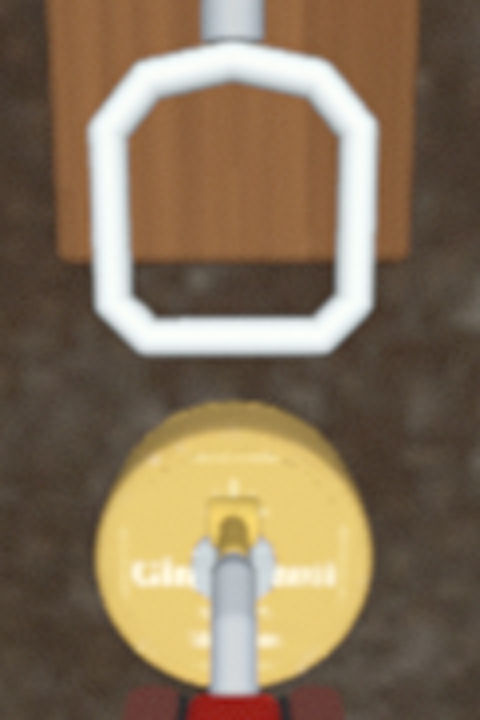

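```bash
cat >> h.py <<'E'
U=np.array([np.cos(np.radians(4.1)),np.sin(np.radians(4.1))]); BAR=np.array([.5905,-.0968])
def at(d,z): return [*(BAR+d*U),z]   # TCP at distance d past bar along stand x
def rep(f0=None):
    st=r.sense(); f=st['contact_force']; p=st['tcp_pos']
    a=(p[:2]-BAR)@U
    print('%.2f d=%.2f lat=%.2f z=%.2f'%(st['clock'],a*1e3,(p[:2]-BAR)@[-U[1],U[0]]*1e3,p[2]*1e3),'fx=%.2f fy=%.2f fz=%.2f'%(f[:2]@U,f[:2]@[-U[1],U[0]],f[2]),st['torque'])
    return a,f[:2]@U,f[2]
E
python3 - <<'E'
from h import *
r.servo_line(at(-.031,.401),speed=.06); r.wait(.2); b=rep()
d=-.031
while d<-.012:
    d+=.0015; r.servo_line(at(d,.401),speed=.015); a,f,fz=rep()
    if abs(f-b[1])>12: print('stop');break
snap('scene','s4'); snap('wrist','w4'); crop('s4',300,130,440,270,4,'c10')
E
```

```text
9.29 d=-31.17 lat=0.01 z=401.17 fx=-0.33 fy=0.25 fz=-2.10 [-0.0233  0.1498  0.0467]
9.54 d=-29.54 lat=-0.01 z=401.11 fx=0.26 fy=-0.29 fz=-1.53 [ 0.0057  0.141  -0.0024]
9.79 d=-27.94 lat=-0.00 z=400.97 fx=0.11 fy=-0.72 fz=-2.64 [-0.0228  0.1079 -0.0086]
10.04 d=-26.42 lat=-0.01 z=400.97 fx=-0.34 fy=-0.18 fz=-2.32 [-0.0694  0.1767  0.0368]
10.29 d=-24.93 lat=-0.02 z=400.99 fx=-1.05 fy=0.47 fz=-2.86 [0.0006 0.1596 0.0652]
10.54 d=-23.70 lat=-0.02 z=400.93 fx=-3.08 fy=-0.03 fz=-1.07 [-0.0514  0.8273 -0.0231]
10.79 d=-22.08 lat=-0.02 z=400.83 fx=-3.66 fy=0.06 fz=-0.21 [-0.0679  0.9326 -0.0143]
11.04 d=-20.51 lat=0.01 z=400.82 fx=-3.74 fy=0.80 fz=-1.38 [-0.1044  1.0158  0.018 ]
11.29 d=-18.99 lat=-0.01 z=400.88 fx=-3.50 fy=1.16 fz=-0.86 [-0.0648  1.1354 -0.0121]
11.54 d=-17.54 lat=-0.02 z=400.87 fx=-5.47 fy=0.26 fz=-1.76 [-0.0626  1.2419 -0.0133]
11.79 d=-16.10 lat=-0.05 z=400.78 fx=-4.98 fy=0.35 fz=-1.93 [-0.0959  1.3456 -0.0123]
12.04 d=-14.65 lat=-0.06 z=400.65 fx=-6.02 fy=0.05 fz=-2.80 [-0.1141  1.401   0.0147]
12.29 d=-13.15 lat=-0.09 z=400.46 fx=-5.58 fy=0.13 fz=-3.12 [-0.153   1.3918 -0.0463]
12.54 d=-11.66 lat=-0.08 z=400.27 fx=-5.50 fy=0.01 fz=-3.58 [-0.1115  1.4516  0.0203]
```

View pics/c10.png

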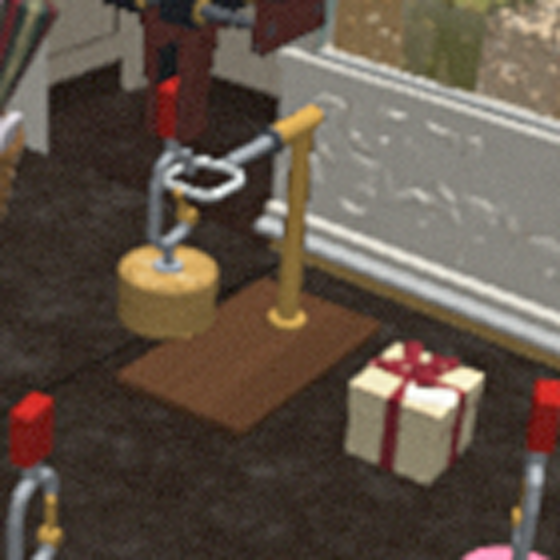

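View pics/w4.png

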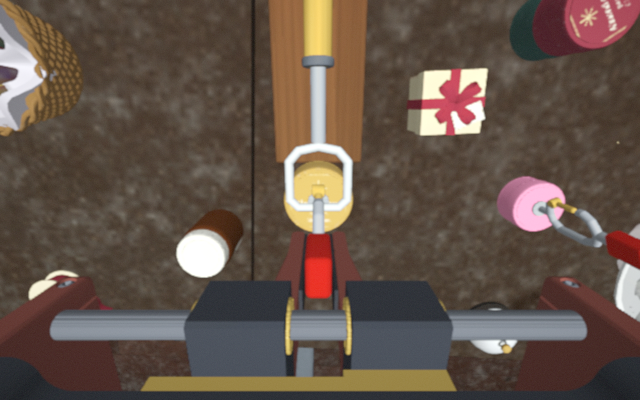

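Run:
```python
from h import *
d=-.0115
while d<.0039:
    d=min(d+.0012,.004); r.servo_line(at(d,.401),speed=.015); a,f,fz=rep()
    if abs(f)>14: print('stop');break
r.wait(.2);rep()
snap('scene','s5'); snap('wrist','w5'); crop('s5',310,130,410,220,6,'c11');crop('w5',270,150,370,250,6,'c12')
```

```text
12.89 d=-10.48 lat=-0.09 z=400.21 fx=-5.86 fy=-0.38 fz=-4.29 [-0.1667  1.5089  0.0095]
13.14 d=-9.25 lat=-0.10 z=400.00 fx=-4.78 fy=-1.18 fz=-4.01 [-0.0969  1.3807 -0.0313]
13.39 d=-8.08 lat=-0.08 z=400.00 fx=-6.22 fy=-0.49 fz=-4.04 [-0.1333  1.4905  0.0065]
13.64 d=-6.83 lat=-0.08 z=399.86 fx=-5.06 fy=-0.34 fz=-4.14 [-0.1651  1.387   0.0139]
13.89 d=-5.58 lat=-0.08 z=399.61 fx=-5.71 fy=-0.56 fz=-6.36 [-0.1503  1.3364 -0.0531]
14.14 d=-4.32 lat=-0.09 z=399.59 fx=-4.78 fy=-0.34 fz=-6.56 [-0.1088  1.2302  0.0202]
14.39 d=-2.97 lat=-0.03 z=399.80 fx=-4.60 fy=0.21 fz=-9.01 [-0.1204  0.9224 -0.0079]
14.64 d=-1.62 lat=0.02 z=400.37 fx=-1.84 fy=-1.02 fz=-8.78 [-0.0723  0.6606 -0.0297]
14.89 d=-0.36 lat=0.03 z=400.71 fx=-0.81 fy=-0.62 fz=-11.16 [-0.0416  0.2971 -0.0172]
15.14 d=0.76 lat=0.02 z=400.89 fx=-0.28 fy=-1.08 fz=-10.63 [-0.0709  0.0969  0.0045]
15.39 d=1.88 lat=0.05 z=400.96 fx=0.34 fy=0.79 fz=-10.55 [-0.0289  0.1712 -0.0419]
15.64 d=2.97 lat=0.04 z=403.26 fx=-0.08 fy=-0.73 fz=-1.04 [-0.0492  0.1184  0.0412]
15.89 d=4.00 lat=0.02 z=401.95 fx=0.24 fy=0.03 fz=-1.80 [0.0248 0.1061 0.0325]
16.09 d=3.98 lat=-0.01 z=401.14 fx=-0.26 fy=-0.17 fz=-1.64 [ 0.0268  0.2108 -0.0296]
```

View pics/c11.png

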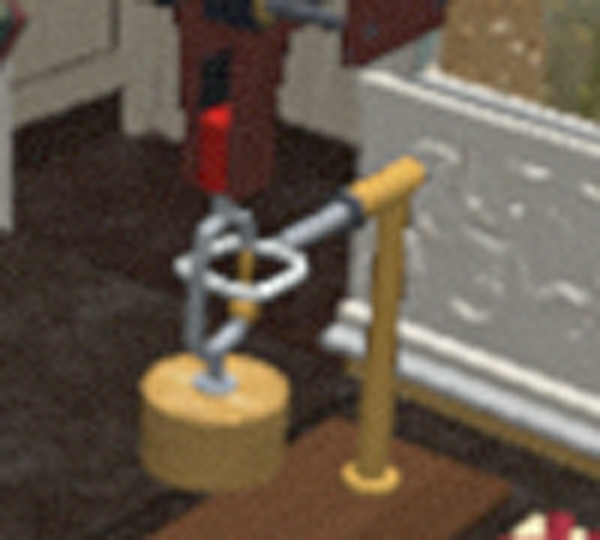

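View pics/c12.png

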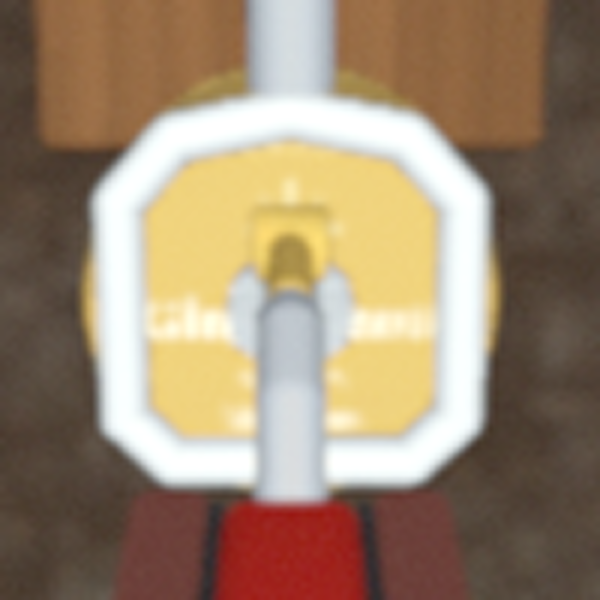

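The gate snapped shut: the force fell to zero near d = +2.5 mm and the brass gate is straight again beyond the bar. Now I centre the hook and lower it.

Run:
```python
from h import *
r.servo_line(at(.0005,.394),speed=.03); rep()
r.servo_line(at(.0,.383),speed=.04); r.wait(.1); b=rep()
z=.383
while z>.374:
    z-=.0007; r.servo_line(at(0,z),speed=.01); r.wait(.1); a,f,fz=rep()
    if fz-b[2]>1.6: print('touch');break
snap('scene','s6'); snap('wrist','w6'); crop('s6',310,130,410,220,6,'c13');crop('w6',270,150,370,250,6,'c14')
```

```text
16.60 d=0.37 lat=-0.00 z=393.62 fx=0.49 fy=0.12 fz=-2.23 [-0.0318  0.2122  0.0327]
17.12 d=0.01 lat=0.01 z=383.08 fx=-0.78 fy=0.17 fz=-2.40 [ 0.0524  0.1536 -0.0382]
17.48 d=0.00 lat=-0.01 z=382.42 fx=0.05 fy=-0.49 fz=-0.87 [-0.0331  0.1409  0.011 ]
17.82 d=0.00 lat=-0.00 z=381.58 fx=0.04 fy=0.36 fz=-2.28 [ 0.0017  0.1512 -0.0139]
18.18 d=-0.01 lat=0.02 z=380.87 fx=-0.48 fy=-0.83 fz=-2.29 [-0.0547  0.1883 -0.0009]
18.52 d=-0.01 lat=-0.02 z=380.18 fx=-0.29 fy=0.19 fz=-1.77 [ 0.0293  0.1171 -0.0111]
18.88 d=0.00 lat=0.01 z=379.48 fx=-0.31 fy=0.04 fz=-1.71 [-0.0331  0.1354  0.0189]
19.23 d=0.01 lat=0.02 z=378.76 fx=-1.20 fy=-0.40 fz=-1.62 [ 0.0393  0.0565 -0.0002]
19.57 d=0.00 lat=-0.00 z=378.39 fx=-0.82 fy=0.86 fz=-0.45 [-0.0248  0.1885  0.0536]
touch
```

View pics/c13.png

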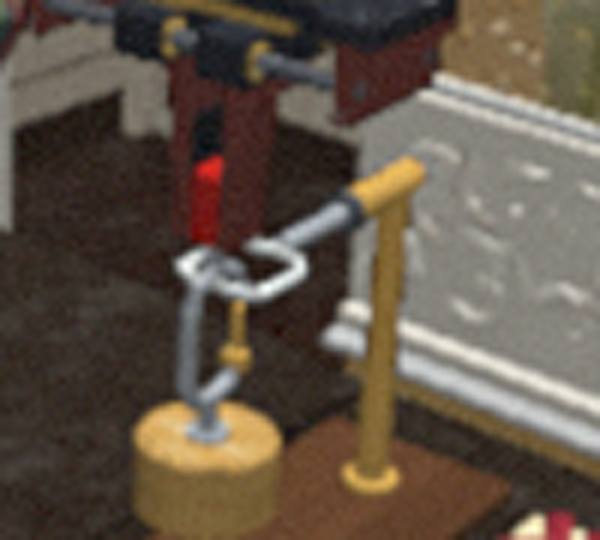

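View pics/c14.png

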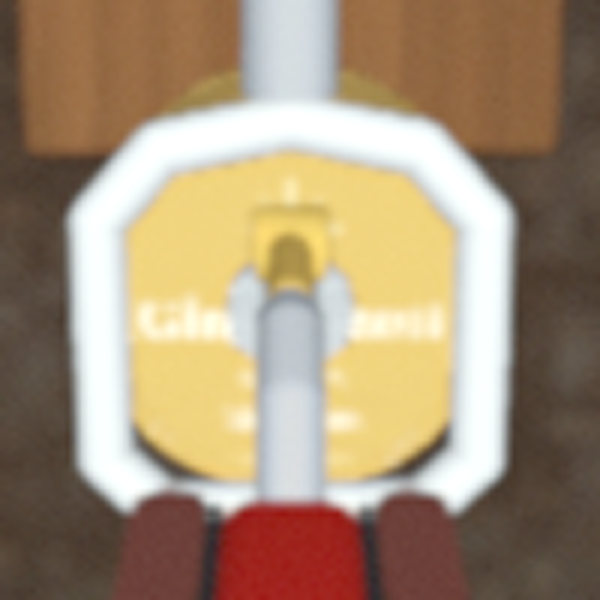

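Run:
```python
from h import *
z=.3775
for i in range(5):
    r.servo_line(at(0,z),speed=.01); r.wait(.15); a,f,fz=rep()
    if fz>0.3: break
    z-=.0004
r.wait(.3); rep()
r.let_go(); r.wait(.5); rep()
s=snap('scene','s7');snap('wrist','w7'); crop('s7',310,130,410,220,6,'c15')
```

```text
20.07 d=-0.01 lat=0.02 z=378.12 fx=-0.87 fy=0.58 fz=4.16 [ 0.0591  0.3143 -0.0091]
20.38 d=-0.01 lat=0.01 z=378.02 fx=-0.67 fy=0.16 fz=5.26 [ 0.0494  0.2235 -0.0158]
22.08 d=0.01 lat=0.02 z=377.51 fx=0.23 fy=-0.58 fz=0.38 [-0.0076  0.1596 -0.0317]
```

View pics/c15.png

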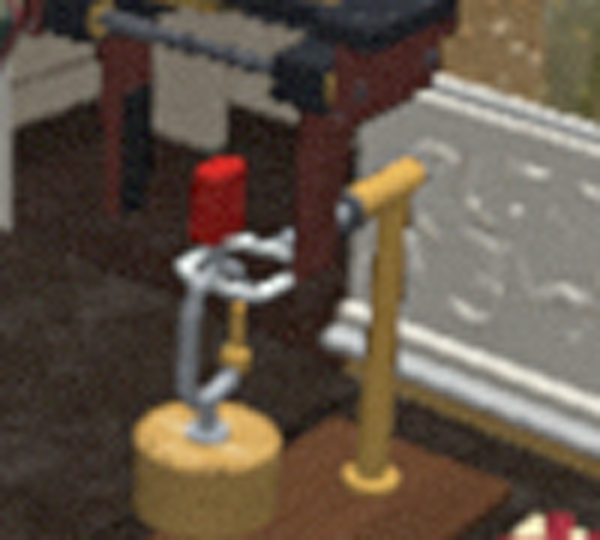

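View pics/w7.png

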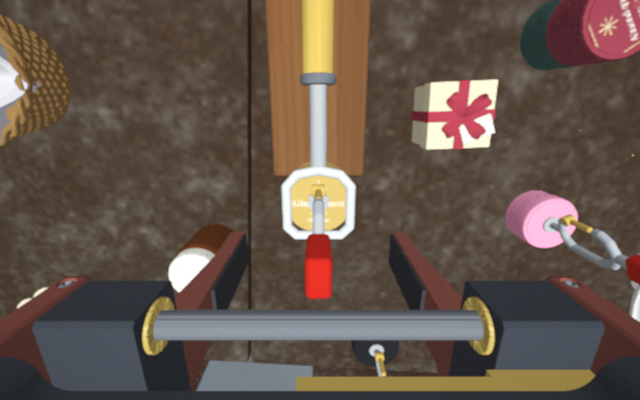

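Run:
```python
from h import *
r.servo_line(at(0,.48),speed=.1); st=r.sense(); print(st['clock'],st['tcp_pos'],st['contact_force'])
r.wait(1.0)
a=snap('scene','s8'); wa=snap('wrist','w8'); r.wait(.6); b=snap('scene','s9'); wb=snap('wrist','w9')
r.wait(.33);c=snap('scene','s10')
for x,y in [(a,b),(b,c)]: print('tin diff',cv2.absdiff(x['frame'],y['frame'])[150:230,325:375].mean(), 'ref',cv2.absdiff(x['frame'],y['frame'])[260:380,440:560].mean())
crop('s10',310,130,410,220,6,'c16'); crop('w9',250,100,390,240,4,'c17')
print(r.sense()['clock'])
cp=lambda X:proj(c,X)
T=[*BAR,.213]; print('expected tab px',cp(T),(cp(T)-[310,130])*6)
```

```text
23.3583 [ 0.5906 -0.0968  0.479 ] [-0.4452 -0.0197  0.4189]
tin diff 3.2789166666666665 ref 2.546921296296296
tin diff 3.3074166666666667 ref 2.5298148148148147
25.5417
expected tab px [345.6784 162.8591] [214.0706 197.1544]
```

View pics/c16.png

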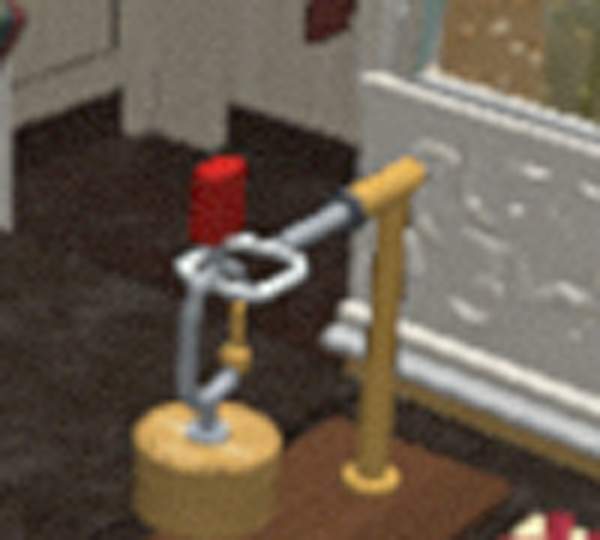

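View pics/c17.png

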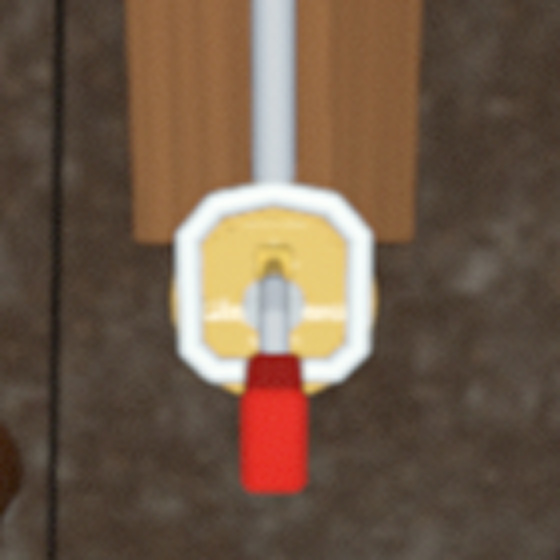

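View pics/s10.png

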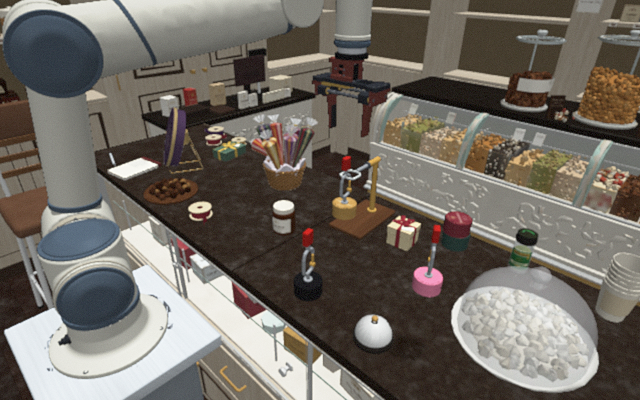

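Run:
```python
from h import *
g=lambda s,w:cv2.cvtColor(s['frame'],cv2.COLOR_RGB2GRAY)[w].astype(np.float32)
w=np.s_[185:225,325:365]; v=np.s_[150:180,332:362]; k=np.s_[255:300,405:450]
fs=[load('s8'),load('s9'),load('s10')]
r.wait(2)
fs+=[]
for i in range(3): fs.append(snap('scene','t%d'%i)); r.wait(.2)
for a,b in zip(fs,fs[1:]): print([np.round(cv2.phaseCorrelate(g(a,x),g(b,x))[0],3) for x in (w,v,k)])
i=load('scene0')
for n,x in dict(jar=np.s_[195:240,265:300],gift=np.s_[210:255,380:425],reel=np.s_[195:228,182:218]).items(): print(n,np.round(cv2.phaseCorrelate(g(i,x),g(fs[-1],x))[0],2))
print(r.sense()['clock'])
```

```text
[array([ 0.172, -0.05 ]), array([-0.015,  0.054]), array([0.424, 0.475])]
[array([-0.018,  0.008]), array([ 0.012, -0.073]), array([0.57 , 0.489])]
[array([-0.128,  0.001]), array([ 0.078, -0.02 ]), array([0.453, 0.537])]
[array([0.122, 0.048]), array([0.043, 0.007]), array([0.563, 0.529])]
[array([ 0.027, -0.002]), array([0.038, 0.114]), array([0.549, 0.559])]
jar [-0.02  0.44]
gift [0.51 0.41]
reel [-0.06 -0.  ]
28.2917
```

Run:
```python
from h import *
r.wait(4)
g=lambda s,w:cv2.cvtColor(s['frame'],cv2.COLOR_RGB2GRAY)[w].astype(np.float32)
fs=[]
for i in range(6): fs.append(snap('scene','u%d'%i)); r.wait(.15)
for b in fs[1:]: print([np.round(cv2.phaseCorrelate(g(fs[0],x),g(b,x))[0],3) for x in (np.s_[185:225,325:365],np.s_[210:254,380:424])])
i=load('scene0')
for n,x in dict(jar=np.s_[196:240,266:300],gift=np.s_[210:254,380:424],reel=np.s_[196:228,182:218]).items(): print(n,np.round(cv2.phaseCorrelate(g(i,x),g(fs[-1],x))[0],2))
r.hand_in(); print(r.sense()['clock'])
```

```text
[array([-0.078, -0.13 ]), array([0.402, 0.452])]
[array([-0.034,  0.043]), array([0.407, 0.494])]
[array([-0.052, -0.105]), array([0.404, 0.507])]
[array([-0.108,  0.004]), array([0.326, 0.454])]
[array([-0.014, -0.041]), array([0.468, 0.497])]
jar [0.06 0.46]
gift [0.51 0.56]
reel [-0.01 -0.03]
the job is handed in; nothing more can be done
the job is handed in; nothing more can be done
```

The tin now hangs from the stand's white loop and the job is handed in, at roughly 33 s on the robot's clock. No verdict was reported.

- **Pick-up:** I took the ochre tin by its red tab and left the black and pink look-alikes alone.
- **Pressing the gate:** I moved the gate against the front bar in 1.2–1.5 mm steps. The push along the loop peaked at about 6 N and the vertical force at about 11 N. Both dropped away when the gate snapped shut at the expected depth.
- **Hanging:** I centred the hook, lowered it until the bar took the weight with 4–5 N of light contact, then opened the fingers and withdrew straight up.

**Last checks:**
- The tab appears within about 1 px of where it should be at 213 mm height over the bar.
- The gate is straight and closed behind the bar.
- The tin shifted by no more than about 0.15 px between pictures, which I take to be image noise.
- The ribbon reel shows no movement.
- **Jar and gift box:** these gave about 0.5 px offsets. The gift box shows the same offset between pictures taken moments apart with nothing moving, so I read it as an error of the method. By eye both stand where they did at the start.

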